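# Slide the valve plate under the gauge bridge

## Robot

A 6-joint arm with a two-finger parallel gripper is mounted at the origin on the work surface. World frame = base frame: x ahead of the robot, y to its left, z up, the work surface at z = 0. Lengths are in m, angles in rad, forces in N, time in s.
With the tool pointing down it reaches from about 0.25 to 0.725 m from the base axis. Payload 4 kg.
Tool frame: the origin (TCP) lies midway between the tips of the shut fingers; the grasp point (between the pads) lies 19 mm behind it (bot.grip_point_offset is the distance from the TCP to the grasp point, in m); z points along the fingers, y is the line along which they close (so a half turn about z gives the same grasp; the last joint's range is limited). The gripper opens to 85 mm and grips with 20 to 120 N. Pads are 22 mm wide; open, the fingers measure 114 mm over their backs; the gripper's body (76 mm by 85 mm) begins 54 mm behind the grasp point. The pads swing forward as they close: fully open they stand 13 mm farther back than shut.
Start: joints at [1.275, 0.241, 0.005, 1.335, 0, 1.571], TCP at [0.146, 0.478, 0.206] pointing down, gripper open.
Joint ranges: [-2.72, 2.72], [-1.05, 1.87], [-1.09, 1.28], [-1.99, 2.15], [-1.42, 1.44], [-3.14, 3.14]. Speed limits (rad/s): [2.79, 2.79, 3.14, 3.14, 3.14, 3.14].

## Interface

Orientations are given as a unit quaternion [x, y, z, w].
In Python, from workcell import bot gives the robot as it stands.
- The arm moves only by the tool step_arm, never from a script. Its argument "targets" is text: rows parted by semicolons, each of 7 numbers parted by spaces: the opening, from -1 (shut) to 1 (fully open), so that 0 is half open, then the shift along the world's x, y, z normalised to -1 to 1, where 1 is 0.5 m, then the turn, a rotation vector about the world's x, y, z normalised to -1 to 1, where 1 is pi/4 rad. In form: gripper x y z wx wy wz; .... A call has 1 to 10 rows; each row is the pose to reach, as a shift and turn from the pose commanded when the call began; what a row does not reach only later rows make up. A row lasts 1/12 s, in which the tool goes at most 41.7 mm and 7.16 degrees, less where a joint would pass 70% of its speed; a pose out of reach is approached as far as the arm can. A call with a number of a shift or a turn outside -1 to 1 is refused whole. A call with a gripper value outside its range is refused whole. The fingers move at their own pace and stop on an object; the grip force is fixed at half the most. Time passes only in rows, so rows that repeat a pose let the fingers close. It gives the time, the measured TCP pose, the force, the opening and the grip force at its end, in the units of the state.
- bot.get_obs(): the state, without advancing time (a new reading comes with each control period).
- bot.camera(name): name is "scene" or "top" or "wrist"; returns the picture (400x640x3 uint8, red, green, blue); there is no depth.
- bot.camera_info(name): a dict with "vertical_fov" (degrees; the focal length in pixels is half the picture's height over the tangent of half this angle, whatever the lens; pixels are square), "cx", "cy" (the principal point, pixels), "pose" (4x4, takes a point from camera to world coordinates). Camera axes: x right, y up, looking along -z (the intrinsics and any distortion apply to the point x, -y, -z); pixel columns grow to the right and rows downward; lengths in m; the calibration is good to about 2 mm. A picture is of the moment at which its call begins: read the wrist's pose just before it. camera_info takes no time and is no camera call; for the wrist camera it gives the pose at the moment of the call.
- bot.job_done(): hands the job in; it is judged then, once.
The state is a dict: "clock": time; "joint_pos": joint angles; "joint_vel": joint speeds; "tau": joint torques, N m; "eef_pos": TCP position; "tool_rot": TCP orientation; "ft_force": force on the tool from outside, world axes, zero at the start; "ft_torque": the same for the moment, N m; "grip_width": finger opening in m; "grasp_force": force on a finger pad.
Only numpy, scipy, OpenCV 4.12 (cv2) and the standard library are available. Lean on these libraries where they do the work, as an engineer would, in place of code of your own. Each camera call takes 0.05 s, during which the arm holds its last target. There are 200 camera calls.

## Task

Two hydraulic parts wait in the two tracks of the gauge fixture on the bench. Push the thin flat plate with the two big round bores along its track, under the low bridge with the dial gauges, until its leading end is home against the stop bar beyond the bridge. Keep the plate down on the fixture, and leave the taller block in the other track where it is.

Things in the scene. Friction and masses are not known exactly. Their poses are not given: they have to be found in the camera images.
- plate: Flat aluminium valve plate, two through bores 26 mm wide, 40 mm either side of its centre. 54 mm wide (x), 140 mm long (y), 12 mm thick, 0.4 to 0.85 kg, loose; sliding it takes up to 10 N. Origin: centre of its underside, z up. Starts flat in one of the two tracks, along it (within 3 degrees), its centre at fixture y = -95 to -50 mm.
- block: Aluminium block with ports, 54 mm wide (x), 140 mm long (y), 34 mm tall: too tall for the bridge. Loose, 0.75 kg. Origin: centre of its underside, z up. Starts in the other track, beside the plate. To be left alone.
- gauge: Fixed steel fixture. Origin: centre of its underside, on the bench, z up; +y is the pushing direction. Bed 174 mm (x) by 340 mm (y), top 10 mm above the bench. Two tracks along y, centred on x = -40 and +40 mm, 66 mm wide between guide strips 8 mm high and 14 mm wide; open at the -y end. Stop bar across the +y end: face at y = 155 mm, 14 mm high. Plate home: its centre at y = 85, rear end at y = 15 mm.
- gauge_bridge (a point): Middle of the bridge's underside: fixture x = 0, y = 85, z = 30 mm; axes as the fixture's. Grey beam across both tracks, 30 mm deep along y (y = 70 to 100 mm), underside 20 mm above the bed (gauge plungers 18 mm), beam top 55 mm above the bench; posts outside the tracks. Two dial gauges on it reach 142 mm above the bench, at y = 75 to 96 mm.
Things that resemble listed ones, but are neither listed nor needed, are in the scene too. Of the things that look like the plate, the smallest one is meant.

How it is judged:
At the end, for the whole second after the job is handed in: The plate lies flat in a track on the bed, under the bridge, its leading end within 12 mm of the stop bar, along the track within 10 degrees, at rest (y of plate in the frame of gauge between 0.073 and 0.097 m and x of plate in the frame of gauge between -0.06 and 0.06 m and z of plate in the frame of gauge below 0.015 m and angle between plate's own z axis and vertical below 0.1 rad and angle between the y axis of plate and the y axis of gauge, either way round below 0.175 rad and linear speed of plate below 0.01 m/s); the robot touches nothing.
It fails at once if the plate is lifted off the fixture (more than 20 mm above the bed) (z of plate in the frame of gauge above 0.03 m).
It fails at once if the block is moved by more than 20 mm (distance of block from where it was at the start of the episode above 0.02 m).
It also fails if it takes over 30 s, if anything falls off the work surface, if the arm or the gripper's body presses on something with over 40 N, if the wrist force passes 120 N, or if a joint passes its speed limit or range.

## Working session

There is one attempt and no reset: what is moved stays moved. The work goes in short steps, Python scripts to look and compute and a tool call to move; the robot and the scene stay as the last step left them, time stands still between calls to the robot, and variables do not carry over. Pictures are saved under pics/ and viewed, at most 10 in all, crops included, and the job is handed in when it is done.

Besides the shell and the picture viewer there is one more tool, called after "Request:" as a command line: name --argument value ..., lists and objects as JSON in quotes. step_arm: Moves the arm, as the interface text tells. Scaled input: -1 to 1 covers 0.5 m each way for a shift and pi/4 rad each way for a turn. Its arguments: {"type":"object","properties":{"targets":{"type":"string"}},"required":["targets"]}

```bash
mkdir -p pics
python3 - <<'E'
from workcell import bot
import cv2,numpy as np
for n in("top","scene"):
    cv2.imwrite(f"pics/{n}0.png",bot.camera(n)[:,:,::-1])
    i=bot.camera_info(n);print(n,{k:(np.round(v,4).tolist() if k=='pose' else v) for k,v in i.items()})
o=bot.get_obs();print(o['clock'],o['eef_pos'],o['tool_rot'],o['grip_width'])
E
```

```text
top {'vertical_fov': 43.28624206532615, 'cx': 314.9039389728559, 'cy': 198.5628957042128, 'pose': [[-0.0096, 0.9943, -0.1059, 0.4474], [-0.9993, -0.0133, -0.0345, -0.0867], [-0.0357, 0.1055, 0.9938, 0.97], [0.0, 0.0, 0.0, 1.0]]}
scene {'vertical_fov': 50.704623574185575, 'cx': 316.38751344477777, 'cy': 202.46616483365895, 'pose': [[0.9286, -0.3225, 0.1834, 0.6818], [0.3709, 0.8029, -0.4667, -0.3977], [0.0033, 0.5014, 0.8652, 0.6839], [0.0, 0.0, 0.0, 1.0]]}
0.1 [0.14557221 0.47769666 0.20560401] [ 1.47376343e-01  9.89080036e-01 -9.36478484e-04 -1.40298853e-04] 0.08523975270733473
```

View pics/top0.png

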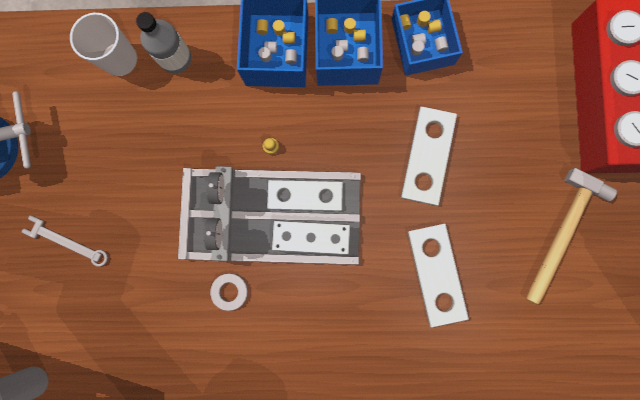

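View pics/scene0.png

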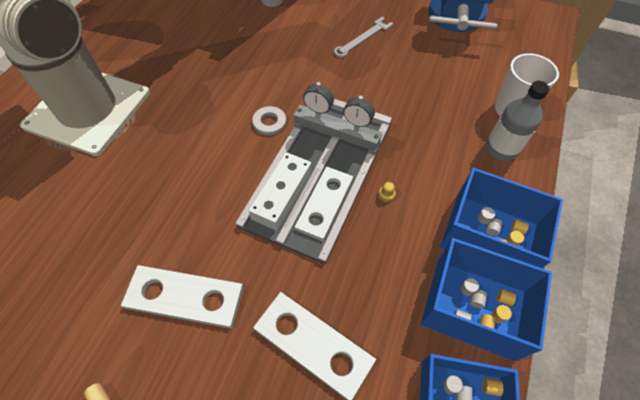

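```bash
cat > h.py <<'E'
from workcell import bot
import cv2,numpy as np
def ray(n,uv,z):
    i=bot.camera_info(n);f=200/np.tan(np.radians(i['vertical_fov']/2));P=i['pose'];out=[]
    for u,v in np.atleast_2d(uv):
        d=P[:3,:3]@[(u-i['cx'])/f,-(v-i['cy'])/f,-1];out.append(P[:3,3]+d*(z-P[2,3])/d[2])
    return np.array(out)
def white(im,th=185):
    m=((im.min(2)>th)).astype(np.uint8)
    return [c for c in cv2.findContours(m,cv2.RETR_EXTERNAL,cv2.CHAIN_APPROX_NONE)[0] if cv2.contourArea(c)>600]
E
python3 - <<'E'
from h import *
im=cv2.imread('pics/top0.png')
for th in(185,205,220):
  for c in white(im,th):
    r=cv2.minAreaRect(c);b=cv2.boxPoints(r)
    print(th,np.round(r[0]),np.round(r[1],1),round(r[2],1))
    print(np.round(ray('top',b,.022)[:,:2]*1000).tolist())
print('strips', np.round(ray('top',[(184,168),(361,173),(359,264),(179,259)],.02)*1000).tolist())
P=bot.camera_info('wrist')['pose'];print('wristcam',P[:3].round(3).tolist())
cv2.imwrite('pics/crop.png',cv2.resize(im[95:335,165:475],None,fx=2.5,fy=2.5,interpolation=cv2.INTER_CUBIC))
E
```

```text
185 [228. 292.] [35. 33.] 90.0
[[409.0, 141.0], [408.0, 78.0], [344.0, 78.0], [344.0, 140.0]]
185 [438. 275.] [98.8 37.7] 76.8
[[485.0, -228.0], [500.0, -296.0], [324.0, -331.0], [309.0, -264.0]]
185 [310. 237.] [75.5 28.7] 3.2
[[454.0, 28.0], [507.0, 25.0], [498.0, -117.0], [444.0, -113.0]]
185 [304. 195.] [73.3 28.1] 1.2
[[532.0, 36.0], [585.0, 35.0], [580.0, -104.0], [527.0, -102.0]]
185 [429. 155.] [36.7 93. ] 11.9
[[549.0, -217.0], [724.0, -258.0], [708.0, -325.0], [534.0, -283.0]]
185 [94. 36.] [46. 47.] 90.0
[[929.0, 434.0], [927.0, 338.0], [831.0, 335.0], [834.0, 430.0]]
185 [625.  26.] [28. 28.] 90.0
[[902.0, -628.0], [901.0, -681.0], [845.0, -677.0], [846.0, -624.0]]
205 [438. 275.] [98.7 36.5] 76.4
[[484.0, -228.0], [500.0, -294.0], [324.0, -330.0], [309.0, -265.0]]
205 [311. 237.] [74.5 28.3] 3.2
[[454.0, 27.0], [507.0, 24.0], [498.0, -116.0], [445.0, -113.0]]
205 [304. 195.] [72.1 27.6] 1.4
[[532.0, 35.0], [585.0, 34.0], [580.0, -103.0], [527.0, -101.0]]
205 [429. 155.] [35.8 92.4] 11.8
[[549.0, -218.0], [723.0, -259.0], [707.0, -325.0], [535.0, -283.0]]
205 [94. 36.] [46. 46.] 90.0
[[929.0, 432.0], [927.0, 338.0], [831.0, 335.0], [833.0, 428.0]]
220 [309. 237.] [69.6 27. ] 3.0
[[454.0, 26.0], [505.0, 23.0], [497.0, -108.0], [446.0, -105.0]]
220 [304. 195.] [26. 71.] 90.0
[[581.0, 33.0], [579.0, -102.0], [530.0, -101.0], [532.0, 33.0]]
strips [[611.0, 198.0, 20.0], [596.0, -142.0, 20.0], [425.0, -135.0, 20.0], [437.0, 204.0, 20.0]]
wristcam [[0.292, -0.905, -0.309, 0.066], [0.956, 0.276, 0.096, 0.502], [-0.002, -0.324, 0.946, 0.372]]
```

View pics/crop.png

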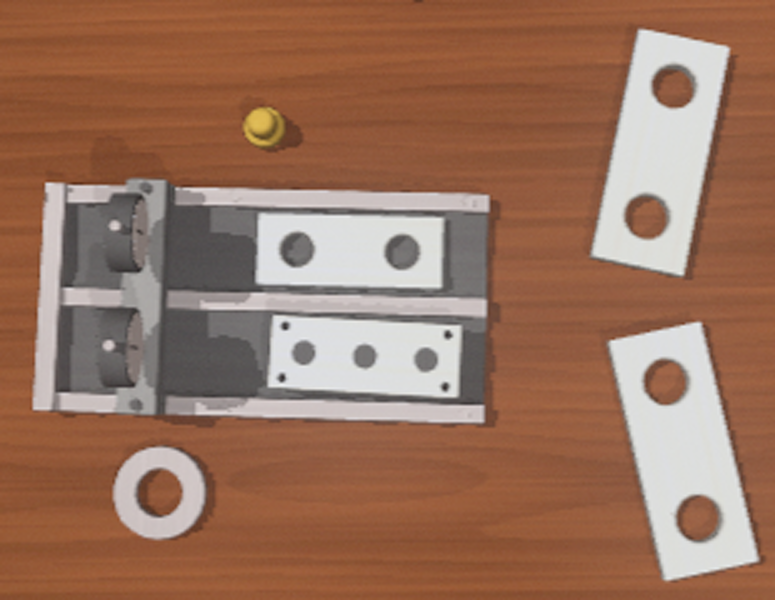

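The thing meant is the plate at (304,195). It has two big bores, measures about 139x54 mm and sits in the fixture's +x track. The look-alikes at (429,155) and (438,275) are about 180x70 mm and lie loose on the bench. The block at (310,237) has three ports and screw holes. The crop confirms all this. The fixture is at (0.517, 0.031) with a yaw of about -2.3°, and the plate is at fixture y≈-63.

Request:
step_arm --targets "-1 0.44 -0.68 0.02 0 0 0.326;-1 0.44 -0.68 0.02 0 0 0.326;-1 0.44 -0.68 0.02 0 0 0.326;-1 0.44 -0.68 0.02 0 0 0.326;-1 0.44 -0.68 0.02 0 0 0.326;-1 0.44 -0.68 0.02 0 0 0.326;-1 0.44 -0.68 0.02 0 0 0.326;-1 0.44 -0.68 0.02 0 0 0.326;-1 0.44 -0.68 0.02 0 0 0.326;-1 0.44 -0.68 0.02 0 0 0.326"

```text
clock: 0.93
eef_pos: [0.3664, 0.1359, 0.2164]
tool_rot: [0.02, 1.0, -0.0, 0.0]
ft_force: [1.2, 0.5, 0.1]
grip_width: 0.0001
grasp_force: 0.0
```

Request:
step_arm --targets "-1 0.372 -0.576 0 0 0 0;-1 0.372 -0.576 0 0 0 0;-1 0.372 -0.576 0 0 0 0;-1 0.372 -0.576 0 0 0 0;-1 0.372 -0.576 0 0 0 0;-1 0.372 -0.576 0 0 0 0;-1 0.372 -0.576 0 0 0 0;-1 0.372 -0.576 0 0 0 0;-1 0.372 -0.576 0 0 0 0;-1 0.372 -0.576 -0.1 0 0 0"

```text
clock: 1.77
eef_pos: [0.5585, -0.1543, 0.1811]
tool_rot: [0.022, 1.0, -0.002, 0.008]
ft_force: [2.7, -0.3, 1.3]
grip_width: 0.0002
grasp_force: 0.0
```

Request:
step_arm --targets "-1 0 0 -0.08 0 0 0;-1 0 0 -0.16 0 0 0;-1 0 0 -0.2 0 0 0;-1 0 0 -0.2 0 0 0;-1 0 0 -0.2 0 0 0"

```text
clock: 2.18
eef_pos: [0.5503, -0.149, 0.0736]
tool_rot: [0.02, 1.0, 0.001, -0.002]
ft_force: [-0.4, 0.0, 0.7]
grip_width: 0.0002
grasp_force: 0.0
```

Run:
```python
from h import *
print(bot.get_obs()['eef_pos'])
im=bot.camera('top')[:,:,::-1];im2=bot.camera('wrist')[:,:,::-1]
cv2.imwrite('pics/w1.png',np.hstack([cv2.resize(im[130:330,150:470],(400,250)),cv2.resize(im2,(400,250))]))
```

```text
[ 0.55032571 -0.14903137  0.07356361]
```

View pics/w1.png

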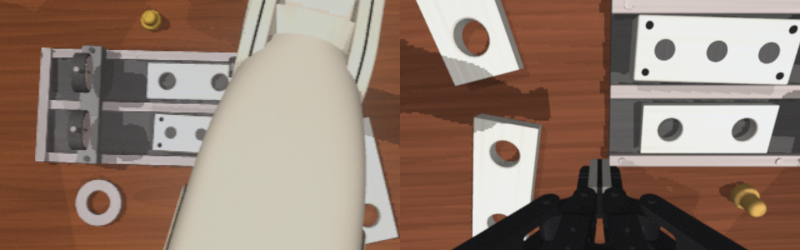

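Request:
step_arm --targets "-1 0.002 0 -0.06 0 0 0;-1 0.002 0 -0.115 0 0 0;-1 0.002 0 -0.115 0 0 0;-1 0.002 0 -0.115 0 0 0;-1 0.002 0 -0.115 0 0 0"

```text
clock: 2.7
eef_pos: [0.5547, -0.1501, 0.0198]
tool_rot: [0.02, 1.0, -0.0, 0.002]
ft_force: [0.4, -0.4, 0.3]
grip_width: 0.0001
grasp_force: 0.0
```

Request:
step_arm --targets "-1 -0.003 0 -0.005 0 0 0;-1 -0.003 0.01 -0.005 0 0 0;-1 -0.003 0.02 -0.005 0 0 0;-1 -0.002 0.03 -0.005 0 0 0;-1 -0.002 0.03 -0.005 0 0 0"

```text
clock: 3.12
eef_pos: [0.5521, -0.1335, 0.0152]
tool_rot: [0.019, 1.0, 0.0, 0.0]
ft_force: [0.6, 0.0, 0.1]
grip_width: 0.0
grasp_force: 0.0
```

Request:
step_arm --targets "-1 0.001 0.016 0 0 0 0;-1 0.001 0.032 0 0 0 0;-1 0.002 0.048 0 0 0 0;-1 0.003 0.064 0 0 0 0;-1 0.003 0.08 0 0 0 0;-1 0.004 0.096 0 0 0 0;-1 0.004 0.112 0 0 0 0;-1 0.005 0.128 0 0 0 0;-1 0.006 0.144 0 0 0 0;-1 0.006 0.144 0 0 0 0"

```text
clock: 3.95
eef_pos: [0.5548, -0.061, 0.0147]
tool_rot: [0.019, 1.0, 0.0, -0.0]
ft_force: [0.1, 0.1, -1.0]
grip_width: 0.0002
grasp_force: 0.0
```

Run:
```python
from h import *
im2=bot.camera('wrist')[:,:,::-1];s=bot.camera('scene')[:,:,::-1]
cv2.imwrite('pics/w2.png',np.hstack([cv2.resize(s[60:280,200:440],(400,366)),cv2.resize(im2,(400,366))]))
```

```text
(no output)
```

View pics/w2.png

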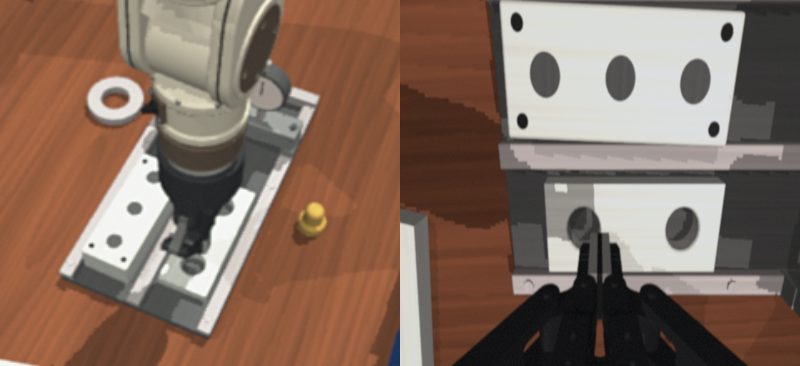

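The plate doesn't look pushed: the fingertip appears over it. I'll check this numerically and with an enlarged view.

Run:
```python
from h import *
o=bot.get_obs();print(o['clock'],o['eef_pos'],o['ft_force'],o['joint_pos'])
def proj(n,p):
    i=bot.camera_info(n);f=200/np.tan(np.radians(i['vertical_fov']/2));P=i['pose']
    c=P[:3,:3].T@(np.array(p)-P[:3,3]);return np.round([i['cx']+f*c[0]/-c[2],i['cy']-f*c[1]/-c[2]],1)
for n in('scene','wrist'):
    im=np.ascontiguousarray(bot.camera(n)[:,:,::-1]);print(n,'tcp',proj(n,o['eef_pos']))
    for c in white(im,185):
        r=cv2.minAreaRect(c);b=cv2.boxPoints(r)
        print(np.round(r[0]),np.round(r[1]),np.round(ray(n,b,.022)[:,:2]*1000).tolist())
    # predicted outline of unmoved plate
    q=[proj(n,p) for p in([.532,.035,.022],[.585,.034,.022],[.580,-.103,.022],[.527,-.101,.022])];print('unmoved plate px',np.array(q).tolist())
    if n=='scene': cv2.imwrite('pics/s3.png',cv2.resize(im[110:270,225:405],None,fx=3.6,fy=3.6,interpolation=2))
    else: cv2.imwrite('pics/w3.png',im)
```

```text
4.05 [ 0.55480185 -0.0623612   0.01475001] [ 0.119736   -0.02060874  0.34480287] [-1.11744975e-01  5.07138578e-01 -1.32976461e-01  9.30637104e-01
 -3.19365810e-04 -7.27803075e-02]
scene tcp [318.8 216.6]
[315. 346.] [121.  49.] [[534.0, -289.0], [549.0, -215.0], [729.0, -259.0], [707.0, -326.0]]
[174. 289.] [93. 34.] [[323.0, -318.0], [299.0, -266.0], [455.0, -234.0], [472.0, -287.0]]
[331. 204.] [15. 70.] [[553.0, -101.0], [556.0, 43.0], [584.0, 39.0], [579.0, -104.0]]
[346. 207.] [  7. 114.] [[584.0, -138.0], [592.0, 97.0], [607.0, 94.0], [596.0, -139.0]]
[604. 167.] [64. 28.] [[967.0, 267.0], [1008.0, 323.0], [1074.0, 208.0], [1034.0, 159.0]]
[277. 187.] [ 34. 102.] [[424.0, -131.0], [432.0, 84.0], [502.0, 65.0], [486.0, -143.0]]
[269. 119.] [24. 32.] [[334.0, 124.0], [395.0, 149.0], [421.0, 90.0], [362.0, 66.0]]
[113. 117.] [48. 79.] [[64.0, -100.0], [-19.0, 91.0], [99.0, 92.0], [167.0, -96.0]]
unmoved plate px [[326.5, 168.9], [352.7, 178.0], [323.7, 238.7], [295.9, 227.5]]
wrist tcp [321.3 247. ]
[262. 278.] [35. 45.] [[557.0, -104.0], [558.0, -81.0], [579.0, -83.0], [578.0, -106.0]]
[ 18. 322.] [155.  37.] [[543.0, -223.0], [544.0, -205.0], [645.0, -235.0], [644.0, -257.0]]
[416. 248.] [ 94. 213.] [[526.0, -67.0], [531.0, 35.0], [584.0, 43.0], [579.0, -70.0]]
[358.  80.] [388. 146.] [[498.0, -133.0], [439.0, -120.0], [450.0, 36.0], [511.0, 45.0]]
unmoved plate px [[521.4, 203.6], [505.0, 297.7], [246.8, 298.7], [239.1, 204.7]]
```

View pics/s3.png

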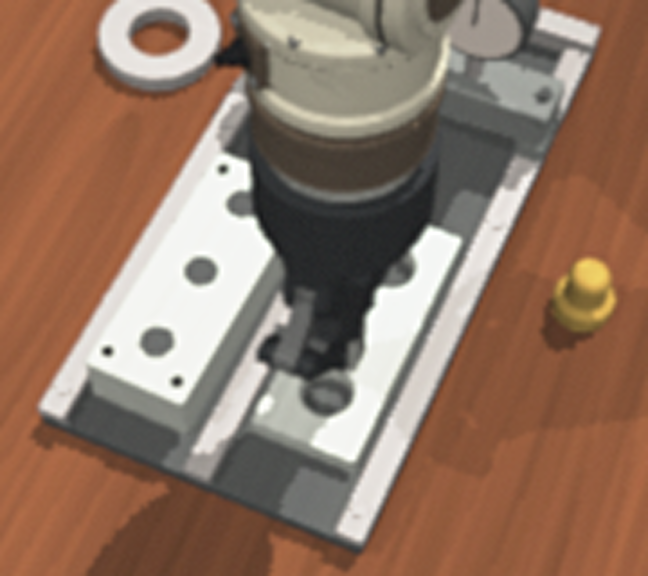

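View pics/w3.png

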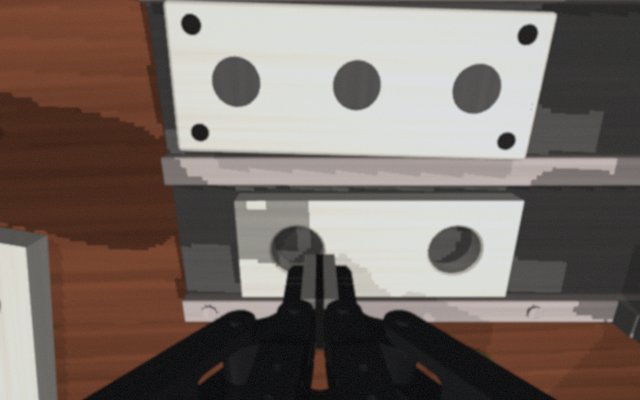

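The plate (unmoved) lies at rows 200–297 in the wrist view, with the rear bore at (298,249). The fingertip is at (320,256), but the TCP projects to (321,247), and in the scene view the tip also sits above its projected point. So the real tips are about 10 mm higher than the reported TCP and passed just over the plate. I'll go back, then lower onto the bed by feel.

Request:
step_arm --targets "-1 0 0 0.02 0 0 0;-1 -0.003 -0.08 0.02 0 0 0;-1 -0.006 -0.16 0.02 0 0 0;-1 -0.007 -0.172 0.02 0 0 0;-1 -0.007 -0.172 0.01 0 0 0;-1 -0.007 -0.172 0 0 0 0;-1 -0.007 -0.172 0 0 0 0"

```text
clock: 4.73
eef_pos: [0.55, -0.1477, 0.0135]
tool_rot: [0.02, 1.0, 0.001, -0.001]
ft_force: [-0.1, 0.8, -0.6]
grip_width: 0.0001
grasp_force: 0.0
```

Request:
step_arm --targets "-1 0 0 -0.004 0 0 0;-1 0 0 -0.008 0 0 0;-1 0 0 -0.008 0 0 0"

```text
clock: 4.98
eef_pos: [0.551, -0.1476, 0.0102]
tool_rot: [0.019, 1.0, 0.0, -0.001]
ft_force: [0.1, 0.5, -0.3]
grip_width: 0.0
grasp_force: 0.0
```

Request:
step_arm --targets "-1 0 0 -0.004 0 0 0;-1 0 0 -0.008 0 0 0;-1 0 0 -0.008 0 0 0"

```text
clock: 5.23
eef_pos: [0.551, -0.1484, 0.0063]
tool_rot: [0.02, 1.0, 0.0, -0.0]
ft_force: [-0.0, -0.6, 0.8]
grip_width: -0.0002
grasp_force: 0.0
```

Run:
```python
from h import *
o=bot.get_obs();print(o['eef_pos'],o['ft_force'])
s=bot.camera('scene')[:,:,::-1];w=bot.camera('wrist')[:,:,::-1]
cv2.imwrite('pics/w4.png',np.hstack([cv2.resize(s[170:290,250:370],(400,400),interpolation=2),cv2.resize(w[140:360,210:430],(400,400))]))
i=bot.camera_info('scene');f=200/np.tan(np.radians(i['vertical_fov']/2));P=i['pose']
for z in(0,.01,.02):
  c=P[:3,:3].T@(o['eef_pos']+[0,0,z]-P[:3,3]);p=np.array([i['cx']-f*c[0]/c[2],i['cy']+f*c[1]/c[2]]);print(z,(p-[250,170])*400/120)
```

```text
[ 0.55104663 -0.14835594  0.00634029] [-0.01250025 -0.59799553  0.75611576]
0 [161.00059176 296.8770042 ]
0.01 [160.33800884 289.32342211]
0.02 [159.65926098 281.58555649]
```

View pics/w4.png

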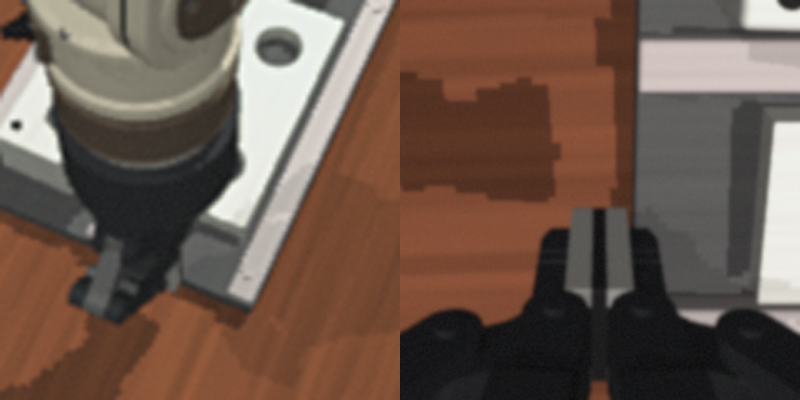

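Run:
```python
from h import *
o=bot.get_obs();t=o['eef_pos'];print(t,o['clock'])
i=bot.camera_info('wrist');f=200/np.tan(np.radians(i['vertical_fov']/2));P=i['pose']
for dx in(-.011,0,.011):
  for v in (247,254):
    d=P[:3,:3]@[(320-i['cx'])/f,-(v-i['cy'])/f,-1];p=P[:3,3]+d*(t[0]+dx-P[0,3])/d[0];print(dx,v,(p-t).round(4))
```

```text
[ 0.55117335 -0.14858037  0.00661885] 5.3333
-0.011 247 [-0.011   0.0003  0.0221]
-0.011 254 [-0.011   0.0003  0.0289]
0 247 [ 0.     -0.0001  0.    ]
0 254 [ 0.     -0.0001  0.0079]
0.011 247 [ 0.011  -0.0005 -0.022 ]
0.011 254 [ 0.011  -0.0005 -0.0131]
```

Request:
step_arm --targets "-1 0.001 0.02 0 0 0 0;-1 0.001 0.02 -0.004 0 0 0;-1 0.001 0.02 -0.008 0 0 0;-1 0.001 0.02 -0.008 0 0 0"

```text
clock: 5.67
eef_pos: [0.5514, -0.1384, 0.0023]
tool_rot: [0.02, 1.0, 0.0, -0.0]
ft_force: [-0.6, -0.8, -0.5]
grip_width: -0.0001
grasp_force: 0.0
```

Request:
step_arm --targets "-1 0 0 -0.004 0 0 0;-1 0 0 -0.004 0 0 0"

```text
clock: 5.83
eef_pos: [0.5515, -0.1388, 0.0004]
tool_rot: [0.02, 1.0, 0.0, -0.0]
ft_force: [0.4, 0.1, 0.4]
grip_width: 0.0003
grasp_force: 0.0
```

Request:
step_arm --targets "-1 0 0 -0.004 0 0 0;-1 0 0 -0.004 0 0 0"

```text
clock: 6.0
eef_pos: [0.5515, -0.1388, -0.0016]
tool_rot: [0.02, 1.0, 0.0, -0.0]
ft_force: [0.4, -0.0, -0.5]
grip_width: 0.0001
grasp_force: 0.0
```

Request:
step_arm --targets "-1 0 0 -0.004 0 0 0;-1 0 0 -0.004 0 0 0"

```text
clock: 6.17
eef_pos: [0.5515, -0.1387, -0.0036]
tool_rot: [0.02, 1.0, 0.0, -0.0]
ft_force: [0.5, -0.4, 0.2]
grip_width: 0.0001
grasp_force: 0.0
```

Request:
step_arm --targets "-1 0 0 -0.004 0 0 0;-1 0 0 -0.004 0 0 0"

```text
clock: 6.33
eef_pos: [0.5515, -0.1387, -0.0056]
tool_rot: [0.02, 1.0, 0.0, -0.0]
ft_force: [0.6, 0.0, -0.3]
grip_width: 0.0001
grasp_force: 0.0
```

Request:
step_arm --targets "-1 0 0 -0.004 0 0 0;-1 0 0 -0.004 0 0 0"

```text
clock: 6.5
eef_pos: [0.5515, -0.1386, -0.0076]
tool_rot: [0.02, 1.0, 0.0, -0.0]
ft_force: [0.4, -0.2, 0.3]
grip_width: 0.0003
grasp_force: 0.0
```

Request:
step_arm --targets "-1 0 0 -0.004 0 0 0;-1 0 0 -0.004 0 0 0"

```text
clock: 6.67
eef_pos: [0.5515, -0.1387, -0.0096]
tool_rot: [0.02, 1.0, 0.0, -0.0]
ft_force: [-0.8, -0.2, 0.3]
grip_width: 0.0001
grasp_force: 0.0
```

Run:
```python
from h import *
s=bot.camera('scene')[:,:,::-1];w=bot.camera('wrist')[:,:,::-1]
cv2.imwrite('pics/w5.png',np.hstack([cv2.resize(s[190:290,260:360],(400,400),interpolation=2),cv2.resize(w[140:360,210:430],(400,400))]))
```

```text
(no output)
```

View pics/w5.png

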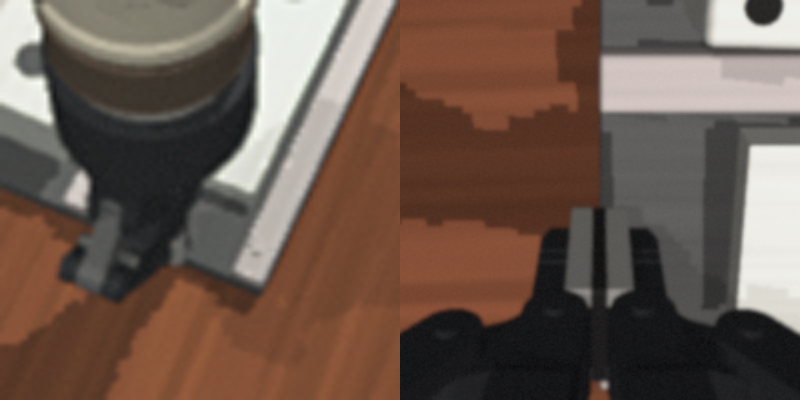

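The finger straddles the bed edge and still hasn't touched. The near pad edge (v≈254) implies a tip about 25–29 mm above the reported TCP, so I'll keep lowering.

Request:
step_arm --targets "-1 0 0 -0.004 0 0 0;-1 0 0 -0.004 0 0 0"

```text
clock: 6.93
eef_pos: [0.5516, -0.1387, -0.0115]
tool_rot: [0.02, 1.0, 0.0, -0.0]
ft_force: [0.2, 0.1, 0.3]
grip_width: 0.0002
grasp_force: 0.0
```

Request:
step_arm --targets "-1 0 0 -0.004 0 0 0;-1 0 0 -0.004 0 0 0"

```text
clock: 7.1
eef_pos: [0.5515, -0.1387, -0.0136]
tool_rot: [0.02, 1.0, 0.0, -0.0]
ft_force: [-0.5, -0.1, 0.4]
grip_width: 0.0001
grasp_force: 0.0
```

Request:
step_arm --targets "-1 0 0 -0.002 0 0 0;-1 0 0 -0.002 0 0 0"

```text
clock: 7.27
eef_pos: [0.5516, -0.1387, -0.0145]
tool_rot: [0.02, 1.0, 0.0, -0.0]
ft_force: [-0.1, -0.7, -0.3]
grip_width: 0.0001
grasp_force: 0.0
```

Request:
step_arm --targets "-1 0 0.012 0 0 0 0;-1 0.001 0.024 0 0 0 0;-1 0.001 0.036 0 0 0 0;-1 0.002 0.048 0 0 0 0;-1 0.002 0.06 0 0 0 0;-1 0.003 0.072 0 0 0 0;-1 0.003 0.084 0 0 0 0"

```text
clock: 7.85
eef_pos: [0.5534, -0.0963, -0.0142]
tool_rot: [0.02, 1.0, -0.0, 0.0]
ft_force: [-0.3, -2.0, -0.3]
grip_width: 0.0002
grasp_force: 0.8
```

```bash
cat > m.py <<'E'
from h import *
w=np.ascontiguousarray(bot.camera('wrist')[:,:,::-1]);o=bot.get_obs();print(o['eef_pos'],o['ft_force'])
for c in white(w,185):
    r=cv2.minAreaRect(c);print(np.round(r[0]),np.round(ray('wrist',cv2.boxPoints(r),.022)[:,:2]*1000).tolist())
cv2.imwrite('pics/last.png',w)
E
python3 m.py
```

```text
[ 0.55323525 -0.09483921 -0.01426479] [0.93693479 0.40451568 0.24113513]
[575. 350.] [[586.0, -9.0], [588.0, 49.0], [599.0, 52.0], [596.0, -8.0]]
[ 28. 338.] [[611.0, -253.0], [544.0, -231.0], [545.0, -207.0], [612.0, -226.0]]
[495. 278.] [[525.0, -81.0], [530.0, 34.0], [584.0, 48.0], [579.0, -82.0]]
[428. 190.] [[503.0, -133.0], [510.0, 29.0], [521.0, 32.0], [514.0, -135.0]]
[442.  88.] [[444.0, -116.0], [449.0, 14.0], [510.0, 29.0], [504.0, -122.0]]
```

Contact: there is a small y force, and the plate's rear has moved to about -0.082. I'll continue the push.

Request:
step_arm --targets "-1 0.001 0.014 0 0 0 0;-1 0.001 0.03 0 0 0 0;-1 0.002 0.046 0 0 0 0;-1 0.003 0.062 0 0 0 0;-1 0.003 0.078 0 0 0 0;-1 0.004 0.094 0 0 0 0;-1 0.004 0.11 0 0 0 0;-1 0.005 0.126 0 0 0 0;-1 0.006 0.14 0 0 0 0;-1 0.006 0.15 0 0 0 0"

```text
clock: 8.73
eef_pos: [0.5563, -0.0207, -0.0143]
tool_rot: [0.02, 1.0, 0.0, 0.0]
ft_force: [-0.8, -2.1, -0.5]
grip_width: 0.0001
grasp_force: 1.0
```

```bash
python3 m.py
```

```text
[ 0.55627325 -0.01977103 -0.01427034] [-0.03941106 -0.28874444  0.07099699]
[450. 278.] [[581.0, -7.0], [528.0, -6.0], [532.0, 73.0], [585.0, 82.0]]
[234.  88.] [[444.0, -121.0], [450.0, 33.0], [511.0, 39.0], [504.0, -141.0]]
```

Request:
step_arm --targets "-1 0.001 0.012 0 0 0 0;-1 0.001 0.026 0 0 0 0;-1 0.002 0.04 0 0 0 0;-1 0.003 0.054 0 0 0 0;-1 0.003 0.066 0 0 0 0;-1 0.003 0.076 0 0 0 0;-1 0.004 0.084 0 0 0 0;-1 0.004 0.09 0 0 0 0"

```text
clock: 9.45
eef_pos: [0.5583, 0.0239, -0.0143]
tool_rot: [0.02, 1.0, 0.0, 0.0]
ft_force: [-0.8, -3.2, -0.7]
grip_width: -0.0
grasp_force: 1.0
```

```bash
python3 m.py
```

```text
[ 0.55828192  0.02440807 -0.01425761] [-0.10204222 -0.68998651 -0.02432496]
[ 94. 349.] [[581.0, -118.0], [584.0, -42.0], [595.0, -44.0], [592.0, -121.0]]
[362. 286.] [[547.0, 31.0], [542.0, 39.0], [573.0, 54.0], [579.0, 46.0]]
[331. 189.] [[508.0, -18.0], [512.0, 78.0], [523.0, 79.0], [519.0, -19.0]]
[155.  89.] [[446.0, -77.0], [450.0, 25.0], [511.0, 22.0], [506.0, -97.0]]
```

Request:
step_arm --targets "-1 0 0.004 0 0 0 0;-1 0 0.008 0 0 0 0;-1 0.001 0.011 0 0 0 0;-1 0.001 0.011 0 0 0 0"

```text
clock: 9.83
eef_pos: [0.5587, 0.029, -0.0143]
tool_rot: [0.02, 1.0, 0.0, -0.0]
ft_force: [-0.2, -1.5, -0.3]
grip_width: -0.0
grasp_force: 0.6
```

Request:
step_arm --targets "-1 0 0.002 0 0 0 0;-1 0 0.004 0 0 0 0"

```text
clock: 10.0
eef_pos: [0.5587, 0.0306, -0.0143]
tool_rot: [0.02, 1.0, -0.0, -0.0]
ft_force: [-0.1, -2.0, 0.4]
grip_width: -0.0
grasp_force: 1.0
```

Request:
step_arm --targets "-1 0 0.002 0 0 0 0;-1 0 0.004 0 0 0 0;-1 0 0.004 0 0 0 0"

```text
clock: 10.25
eef_pos: [0.5588, 0.0326, -0.0143]
tool_rot: [0.02, 1.0, -0.0, 0.0]
ft_force: [0.1, -2.6, -0.2]
grip_width: -0.0003
grasp_force: 1.2
```

Request:
step_arm --targets "-1 0 0.002 0 0 0 0;-1 0 0.004 0 0 0 0;-1 0 0.004 0 0 0 0"

```text
clock: 10.5
eef_pos: [0.5586, 0.0329, -0.0143]
tool_rot: [0.02, 1.0, -0.002, -0.0]
ft_force: [-0.1, -7.6, 0.8]
grip_width: -0.0002
grasp_force: 3.5
```

The force jumped and the motion stalled, so the plate is home against the stop. I'll back off and lift.

Request:
step_arm --targets "-1 0 -0.02 0 0 0 0;-1 -0.003 -0.07 0 0 0 0;-1 -0.004 -0.1 0.04 0 0 0;-1 -0.004 -0.12 0.12 0 0 0;-1 -0.004 -0.12 0.2 0 0 0;-1 -0.004 -0.14 0.28 0 0 0;-1 -0.004 -0.2 0.36 0 0 0;-1 -0.004 -0.28 0.4 0 0 0;-1 -0.004 -0.36 0.4 0 0 0;-1 -0.004 -0.44 0.4 0 0 0"

```text
clock: 11.33
eef_pos: [0.5587, -0.1801, 0.1892]
tool_rot: [0.019, 1.0, 0.0, 0.004]
ft_force: [1.5, 0.6, 0.4]
grip_width: -0.0001
grasp_force: 0.0
```

Run:
```python
from h import *
o=bot.get_obs();print(o['eef_pos'],o['ft_force'])
im=np.ascontiguousarray(bot.camera('top')[:,:,::-1]);s=bot.camera('scene')[:,:,::-1]
for c in white(im,185):
    r=cv2.minAreaRect(c);print(np.round(r[0]),np.round(ray('top',cv2.boxPoints(r),.022)[:,:2]*1000).tolist())
cv2.imwrite('pics/f.png',np.hstack([cv2.resize(im[150:280,170:370],(400,260)),cv2.resize(s[80:275,200:500],(400,260))]))
```

```text
[ 0.55867764 -0.18006678  0.18920562] [1.49799386 0.57402514 0.3804393 ]
[308. 237.] [[455.0, 26.0], [505.0, 23.0], [496.0, -106.0], [446.0, -103.0]]
```

View pics/f.png

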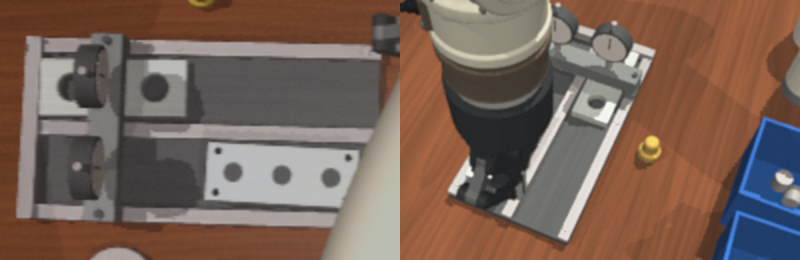

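The plate lies flat under the bridge: its left end in the top view (40,88) is against the stop bar and its rear edge is at col 187. The block hasn't moved, and the gripper is clear and high.

```bash
python3 -c "
from workcell import bot
print(bot.job_done())"
```

```text
the job is handed in; nothing more can be done
None
```

I pushed the plate under the bridge until it met the stop bar and handed the job in at about 11.5 s. It lies flat, the block hasn't moved and the arm is clear, but the hand-in call gave no verdict.

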